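# Dock a board carrier and bolt it in

## Task

Load the board carrier (the aluminium tray with the bow handle) into the test dock: set it flat between the dock's guides, nose first, slide it fully home under the hood, then slide the dock's bolt all the way across behind it into its keeper. Leave everything else on the bench where it is.

Things in the scene. Friction and masses are not known exactly. Their poses are not given: they have to be found in the camera images.
- dock: Grey test dock, fixed. Origin: its underside, mid-channel, 2 mm above the bench. +x runs from the open end into the dock, +y to the bolt's side, z up. Channel floor 12 mm above the origin, x -101 to +131 mm. Guides along both sides: inner faces y = +-36 mm, tops z = 26 mm. Open above up to x = 61 mm, hooded beyond. End stop face at x = 115 mm. The bolt crosses at x = -15 mm.
- hood_edge (a point): On the dock: middle of the hood's lower front edge, dock (61, 0, 31) mm, axes as the dock's. From here the hood roofs the channel to x = 127 mm: 19 mm clear above the channel floor, y +-50, top z = 57 mm.
- dock_home (a point): On the dock, dock (55, 0, 12) mm: where the carrier's origin is when it lies flat, fully home against the end stop, its axes along the dock's.
- keeper (a point): Centre of the keeper, a steel staple like a small bridge, 24 mm long, at dock (-15, -52, 20) mm, its top at z = 33 mm. The bolt's nose ends inside it. On the other (+y) side the bolt's steel housing lies at y 45 to 212, x -32 to +2 mm, tops at z = 28 mm, its two end straps 32 mm.
- carrier: Board carrier, loose, 0.2 to 0.4 kg, flat on the mat left or right of the dock: aluminium tray 120 mm long (x), 64 wide, 8 thick, with a green board (13 mm tall in all, handle aside). Nose at +x, 52 mm wide over its last 13 mm. Origin: underside, middle. Black bow handle on two posts over the rear half; handle top 57 mm above the origin.
- carrier_handle (a point): Centre of the carrier's handle bar, at carrier (-20, 0, 48) mm, axes as the carrier's. The bar is 56 mm long (along x), 16 wide (y), 18 tall; about 26 mm of free space under it between its two end posts.
- bolt_knob (a point): Middle of the bolt's upright round knob: 20 mm in diameter, from 46 to 80 mm above the dock's origin (this point at 63 mm), on a 12 mm stem. At dock x = -15 mm, y = 178 mm minus the joint value. Moving it towards dock -y throws the bolt. Axes as the dock's.
- bolt (a joint): Bolt travel, m: 0 drawn back, 0.106 fully home in the keeper (end of travel). A 14 mm square steel bar 160 mm long, 13 to 27 mm above the dock's origin, nose at dock y = 48 mm minus this value. Stays where left, about 3 N of friction. Starts drawn back clear of the channel (0 to 0.009).
- spare_board: Bystander: loose bare green circuit board 100 x 70 mm, up to 20 mm tall, without tray or handle; origin underside centre. It lies left or right of the dock, wherever the carrier is not.
- flux_jar: Bystander: loose blue jar, 64 mm in diameter, 60 mm tall; origin underside centre.
- screwdriver: Bystander: loose screwdriver 160 mm long, lying between robot and dock; origin under its middle.
- parts_tray: Bystander: loose blue tray of components 100 x 130 x 35 mm; origin underside centre.
- mug: Bystander: white mug, 80 mm across, 90 mm tall; origin underside centre.
- wire_spool: Bystander: standing spool, 72 mm across, 50 mm tall; origin underside centre.
Things that resemble listed ones, but are neither listed nor needed, are in the scene too. What is shaped like the carrier but purple is not meant.

How it is judged (in metres and radians):
On the way, in this order (a step that is already met when the one before it is completed fails the run):
1. the carrier lies flat in the dock, fully home under the hood, with the bolt still drawn back (x of carrier in the frame of dock between 0.049 and 0.06 m and y of carrier in the frame of dock between -0.008 and 0.008 m and z of carrier in the frame of dock between 0.009 and 0.016 m and angle between carrier's own z axis and vertical below 0.06 rad and value of joint bolt below 0.03 m), for 0.2 s.
2. the bolt is across behind the carrier and fully in its keeper (value of joint bolt above 0.096 m), for 0.2 s.
At the end, for the whole second after the job is handed in: The carrier lies flat in the dock's channel (tilt under 0.06 rad, within 8 mm of the middle), within 6 mm of its home place against the end stop, at rest; the bolt is within 10 mm of the end of its travel, in the keeper (x of carrier in the frame of dock between 0.049 and 0.06 m and y of carrier in the frame of dock between -0.008 and 0.008 m and z of carrier in the frame of dock between 0.009 and 0.016 m and angle between carrier's own z axis and vertical below 0.06 rad and value of joint bolt above 0.096 m and linear speed of carrier below 0.02 m/s); the robot touches nothing.
It fails at once if one of the other loose things (the spare bare circuit board, the flux jar, the screwdriver, the parts tray, the mug, the wire spool) is moved more than 30 mm (distance of any of spare_board, flux_jar, screwdriver, parts_tray, mug, wire_spool from where it was at the start of the episode above 0.03 m).
It also fails if it takes over 50 s, if anything falls off the work surface, if the arm or the gripper's body presses on something with over 40 N, if the wrist force passes 120 N, or if a joint passes its speed limit or range.

## Robot

A 6-joint arm with a two-finger parallel gripper is mounted at the origin on the work surface. World frame = base frame: x ahead of the robot, y to its left, z up, the work surface at z = 0. Lengths are in mm, angles in rad, forces in N, time in s.
With the tool pointing down it reaches from about 275 to 1000 mm from the base axis. Payload 8.4 kg.
Tool frame: the origin (TCP) lies between the finger pads; the fingertips stand r.nose_length ahead of it and the grasp point (between the pads) lies 8 mm behind it (r.nose_length is the distance from the TCP to the fingertips, in mm); y points along the fingers, x is the direction in which the jaws open and shut, and the axes are right-handed (so a half turn about y gives the same grasp; the last joint's range is limited). The gripper opens to 85 mm and grips with 20 to 120 N. Pads are 22 mm wide; open, the fingers measure 114 mm over their backs; the gripper's body (76 mm by 85 mm) begins 54 mm behind the grasp point. The pads swing forward as they close: fully open they stand 13 mm farther back than shut.
Start: joints at [1.285, 0.353, 1.633, -0, 1.155, -0.002], TCP at [175.002, 600.002, 205.681] pointing down, gripper open.
Joint ranges: [-2.63, 2.63], [-0.92, 2.1], [0.06, 2.66], [-1.3, 4.44], [0, 2.69], [-3.02, 3.02]. Speed limits (rad/s): [2.22, 2.22, 2.79, 3.14, 3.14, 3.14].

## Interface

Orientations are given as [roll, pitch, yaw] about the fixed x, y, z axes, in that order (R = Rz(yaw) Ry(pitch) Rx(roll)).
In Python, from rig import r, cams, order gives the robot as it stands. The module is installed in compiled form; this text tells all that it offers.
- The arm moves only by the shell command python3 -m crank 'ROWS' [FORCE]. ROWS is JSON, a list of rows, each a list of 7 numbers: the turn, a rotation vector about the tool's x, y, z in degrees, then the shift along the tool's x, y, z in cm, then the opening, from -1 (shut) to 1 (fully open). A call has exactly 10 rows; each row shifts and turns the pose as measured when the row begins, along the tool's axes as they then stand; what a row does not reach is not made up. A row lasts 1/12 s, in which the tool goes at most 41.7 mm and 7.16 degrees, less where a joint would pass 70% of its speed; a pose out of reach is approached as far as the arm can. A call with a gripper value outside its range is refused whole. The fingers move at their own pace and stop on an object; FORCE is the grip in N (left out, the last holds). Time passes only in rows, so rows that do not move let the fingers close, or fill a call up. It gives the time, the measured TCP pose, the force and the opening at its end, in the units of the state.
- r.sense(): the state, without advancing time (a new reading comes with each control period).
- cams.grab_frame(name): name is "scene" or "top" or "wrist"; returns the picture (384x512x3 uint8, blue, green, red); there is no depth.
- cams.camera_info(name): a dict with "intrinsics" (3x3 intrinsics, pixels), "k1" (the pictures are not rectified: a ray, as slopes to the right and down, at radius r is drawn at 1 + k1 r^2 times it, then the intrinsics apply), "view" (4x4, takes a point from world to camera coordinates); the wrist camera has in their place "hand_eye" (4x4, takes a point from camera to tool coordinates, whose origin is the TCP and whose axes are the tool frame's). Camera axes: x right, y up, looking along -z (the intrinsics and any distortion apply to the point x, -y, -z); pixel columns grow to the right and rows downward; lengths in mm; the calibration is good to about 2 mm. A picture is of the moment at which its call begins: read the wrist's pose just before it. camera_info takes no time and is no camera call.
- order.sign_off(): hands the job in, once; it reports no verdict.
The state is a dict: "clock": time; "qpos": joint angles; "qvel": joint speeds; "joint_efforts": joint torques, N m; "eef_pos": TCP position; "tcp_rot": TCP orientation; "contact_force": force on the tool from outside, world axes, zero at the start; "wrist_torque": the same for the moment, N m; "opening": opening from 0.0 (shut) to 1.0 (fully open).
Only numpy, scipy, OpenCV 4.12 (cv2) and the standard library are available. Lean on these libraries where they do the work, as an engineer would, in place of code of your own. Each camera call takes 0.05 s, during which the arm holds its last target.

## Working session

There is one attempt and no reset: what is moved stays moved. The work goes in short steps, Python scripts to look and compute and a shell command to move; the robot and the scene stay as the last step left them, time stands still between calls to the robot, and variables do not carry over. Pictures are saved under pics/ and viewed, and the job is handed in when it is done.

```bash
mkdir -p pics; python3 - <<'E'
from rig import r,cams,order
import cv2,numpy as np
np.set_printoptions(suppress=True,precision=4)
s=r.sense();print(s['clock'],s['eef_pos'],s['tcp_rot'],s['opening'],r.nose_length)
for n in("scene","top","wrist"):
    im=cams.grab_frame(n);cv2.imwrite(f"pics/{n}0.png",im)
    print(n,cams.camera_info(n))
E
```

```text
0.0 [174.8363 599.5018 204.9653] [-1.5708  0.0014  1.287 ] 1.003158488361838 11.0
scene {'intrinsics': array([[423.0287,   0.    , 254.4268],
       [  0.    , 423.0287, 189.9927],
       [  0.    ,   0.    ,   1.    ]]), 'k1': 0.029623752359162363, 'view': array([[    0.6342,     0.7728,    -0.0211,  -345.0559],
       [   -0.4296,     0.375 ,     0.8215,   109.3358],
       [    0.6428,    -0.5119,     0.5699, -1674.0529],
       [    0.    ,     0.    ,     0.    ,     1.    ]])}
top {'intrinsics': array([[378.4414,   0.    , 241.437 ],
       [  0.    , 378.4414, 192.5506],
       [  0.    ,   0.    ,   1.    ]]), 'k1': -0.07576150861759232, 'view': array([[   -0.0008,    -0.9999,     0.0153,    48.8566],
       [    0.9968,     0.0004,     0.0794,  -435.6222],
       [   -0.0794,     0.0153,     0.9967, -1476.1418],
       [    0.    ,     0.    ,     0.    ,     1.    ]])}
wrist {'intrinsics': array([[282.7748,   0.    , 252.2771],
       [  0.    , 282.7748, 191.5824],
       [  0.    ,   0.    ,   1.    ]]), 'k1': 0.004937652117480526, 'hand_eye': array([[   1.    ,   -0.0012,   -0.0011,   -0.0406],
       [  -0.0008,    0.2873,   -0.9578, -168.9524],
       [   0.0015,    0.9578,    0.2873,   73.4491],
       [   0.    ,    0.    ,    0.    ,    1.    ]])}
```

View pics/top0.png

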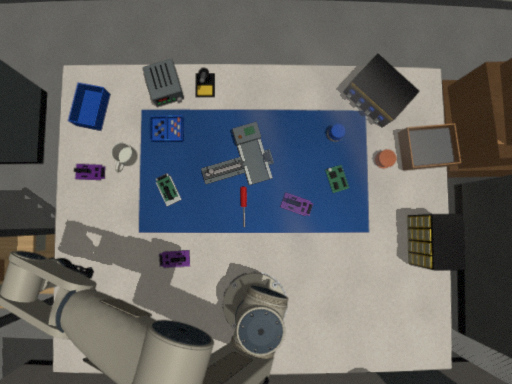

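View pics/scene0.png

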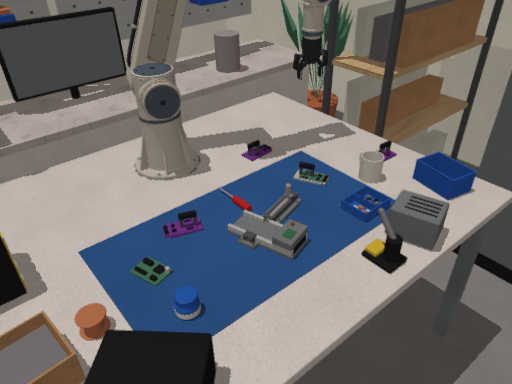

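View pics/wrist0.png

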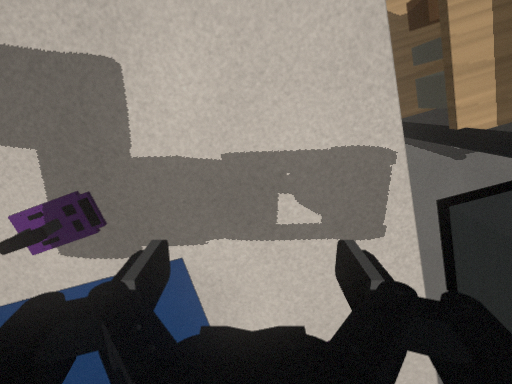

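The top view shows the dock at about (250,155), its bolt housing to the left at (222,170) and the hood at (246,133). Candidates for the carrier:
- (167,189): light tray with a green board and a black handle.
- (337,178): bare green board, no handle. This is the spare.
- Purple look-alikes at (297,204), (175,259) and (90,172).

My choice is (167,189). Next is a close crop to check it.

```bash
python3 - <<'E'
import cv2,numpy as np
im=cv2.imread("pics/top0.png")
a=cv2.resize(im[165:215,140:200],None,fx=8,fy=8,interpolation=cv2.INTER_CUBIC)
b=cv2.resize(im[115:195,195:280],None,fx=7,fy=7,interpolation=cv2.INTER_CUBIC)
cv2.imwrite("pics/a.png",a);cv2.imwrite("pics/b.png",b)
im=cv2.imread("pics/scene0.png")
cv2.imwrite("pics/c.png",cv2.resize(im[150:260,220:340],None,fx=5,fy=5,interpolation=cv2.INTER_CUBIC))
E
```

```text
(no output)
```

View pics/a.png

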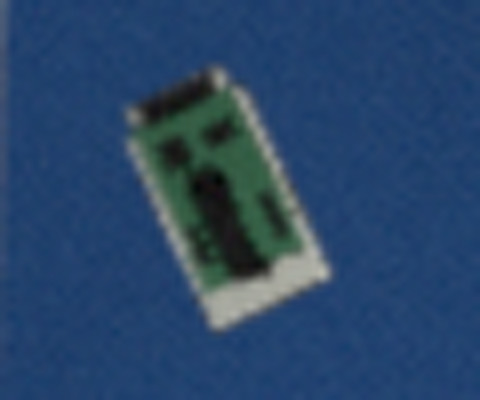

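View pics/b.png

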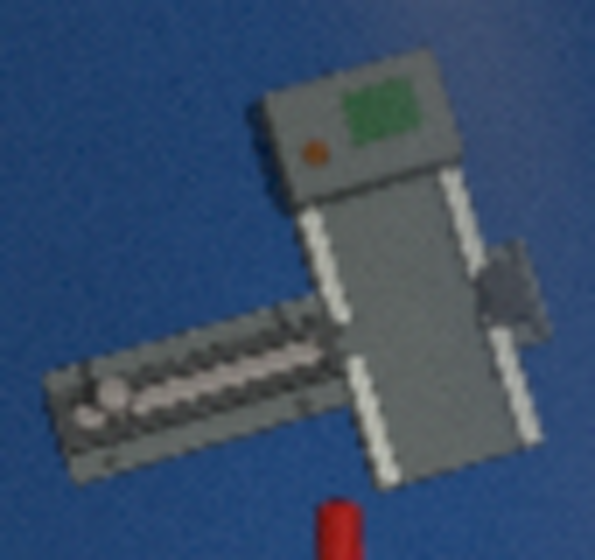

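View pics/c.png

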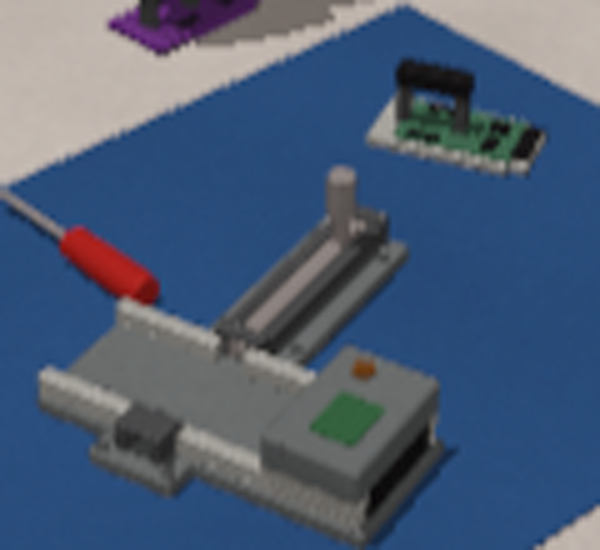

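```bash
cat > h.py <<'E'
import cv2,numpy as np
from scipy.optimize import least_squares
from scipy.spatial.transform import Rotation as Ro
def proj_cam(C,Pc):
    x=Pc[:,0]/-Pc[:,2]; y=-Pc[:,1]/-Pc[:,2]
    s=1+C['k1']*(x*x+y*y); K=np.array(C['intrinsics'])
    return np.c_[K[0,0]*x*s+K[0,2],K[1,1]*y*s+K[1,2]]
def proj(C,P,V=None):
    V=np.array(C['view']) if V is None else V
    return proj_cam(C,np.asarray(P)@V[:3,:3].T+V[:3,3])
def wview(C,s):
    T=np.eye(4);T[:3,:3]=Ro.from_euler('xyz',s['tcp_rot']).as_matrix();T[:3,3]=s['eef_pos']
    return np.linalg.inv(T@np.array(C['hand_eye']))
def place(p,L,z):
    c,s=np.cos(p[2]),np.sin(p[2]);L=np.asarray(L,float)
    return np.c_[p[0]+c*L[:,0]-s*L[:,1],p[1]+s*L[:,0]+c*L[:,1],L[:,2]+z]
def fit(obs,L,z,p0):
    # obs: list of (C,V,pix,idx)
    f=lambda p:np.concatenate([(proj(C,place(p,np.asarray(L)[i],z),V)-np.asarray(px)).ravel() for C,V,px,i in obs])
    q=least_squares(f,p0,loss='soft_l1');return q.x,f(q.x).reshape(-1,2)
E
python3 - <<'E'
from h import *
from rig import cams
np.set_printoptions(suppress=True,precision=2)
C=cams.camera_info("top")
L=[[-101,36,26],[-101,-36,26],[61,50,57],[61,-50,57],[127,-50,57],[127,50,57]]
px=np.array([[402,478],[516,446],[297,212],[462,163],[430,50],[262,95]])/7+[195,115]
p,e=fit([(C,None,px,range(6))],L,2,[570,0,.2]);print('dock',p,e)
b=np.array([[112,392]])/7+[195,115];
for j in(0,.009):print('knob',b,proj(C,place(p,[[-15,178-1000*j,80]],2)))
L=[[-60,32,8],[-60,-32,8],[47,32,8],[47,-32,8]]
px=np.array([[215,330],[330,275],[130,140],[240,88]])/8+[140,165]
p,e=fit([(C,None,px,range(4))],L,2,[440,300,.4]);print('car',p,e)
S=cams.camera_info("scene")
print(proj(S,place(p,L,2))-0)
E
```

```text
dock [573.89   1.67   0.29] [[-0.42  1.12]
 [ 0.81  0.52]
 [-0.57 -0.52]
 [ 0.51 -0.66]
 [ 0.17 -0.44]
 [-0.39  0.2 ]]
knob [[211. 171.]] [[210.2  171.92]]
knob [[211. 171.]] [[212.48 171.25]]
car [448.17 340.44   0.45] [[ 0.02  0.39]
 [ 0.29  0.27]
 [-0.61 -0.14]
 [ 0.22 -0.57]]
[[297.08 168.05]
 [291.01 176.53]
 [324.44 174.03]
 [319.06 182.91]]
```

```bash
cat >> h.py <<'E'
def togo(s,pos,yaw):
    R=Ro.from_euler('xyz',s['tcp_rot']).as_matrix()
    Rt=Ro.from_euler('xyz',[-np.pi/2,0,yaw]).as_matrix()
    print('t%.2f'%s['clock'],'shift cm',np.round(R.T@(np.asarray(pos)-s['eef_pos'])/10,2),'turn deg',np.round(Ro.from_matrix(R.T@Rt).as_rotvec(degrees=True),1),'rot',np.round(s['tcp_rot'],3),'pos',np.round(s['eef_pos'],1),'F',np.round(s['contact_force'],1),'op %.2f'%s['opening'])
E
python3 -m crank '[[0,0,0,-1.86,0.5,-3.2,1],[0,0,0,-1.86,0.5,-3.2,1],[0,0,0,-1.86,0.5,-3.2,1],[0,0,0,-1.86,0.5,-3.2,1],[0,0,0,-1.86,0.5,-3.2,1],[0,0,0,-1.86,0.5,-3.2,1],[0,0,0,-1.86,0.5,-3.2,1],[0,0,0,-1.86,0.5,-3.2,1],[0,0,0,-1.86,0.5,-3.2,1],[0,0,0,-1.86,0.5,-3.2,1]]'
python3 -c "
from h import *
from rig import r
togo(r.sense(),[430,332,165],2.02)"
```

```text
clock: 0.98
eef_pos: [434.8, 326.2, 151.6]
tcp_rot: [-1.569, -0.002, 1.298]
contact_force: [0.7, 1.4, -0.6]
opening: 0.995
t0.98 shift cm [ 0.43 -1.34  0.62] turn deg [ -0.1 -41.4   0.1] rot [-1.569 -0.002  1.298] pos [434.8 326.2 151.6] F [ 0.7  1.4 -0.6] op 0.99
```

```bash

python3 -m crank '[[0,-6.9,0,0,0,0,1],[0,-6.9,0,0,0,0,1],[0,-6.9,0,0,0,0,1],[0,-6.9,0,0,0,0,1],[0,-6.9,0,0,0,0,1],[0,-6.9,0,0,0,0,1],[0,0,0,0,0,0,1],[0,0,0,0,0,0,1],[0,0,0,0,0,0,1],[0,0,0,0,0,0,1]]'
python3 -c "
from h import *
from rig import r,cams
s=r.sense()
togo(s,[430,332,150],2.02)
cv2.imwrite('pics/w1.png',cams.grab_frame('wrist'))
C=cams.camera_info('wrist')
p=[448.17,340.44,.45]
print(proj(C,place(p,[[-60,32,8],[-60,-32,8],[47,32,8],[47,-32,8],[-48,0,57],[8,0,57]],2),wview(C,s)))"
```

```text
clock: 1.82
eef_pos: [439.5, 316.6, 148.4]
tcp_rot: [-1.565, 0.0, 2.032]
contact_force: [0.4, -0.3, -0.8]
opening: 1.0
t1.82 shift cm [ 1.8  -0.16  0.17] turn deg [-0.3  0.7 -0. ] rot [-1.565  0.     2.032] pos [439.5 316.6 148.4] F [ 0.4 -0.3 -0.8] op 1.00
[[298.63144979 138.57836299]
 [239.07446314 137.82742703]
 [293.30277085 230.23964248]
 [239.13573168 229.60347249]
 [271.45576043 156.80875772]
 [269.63842605 213.82649551]]
```

View pics/w1.png

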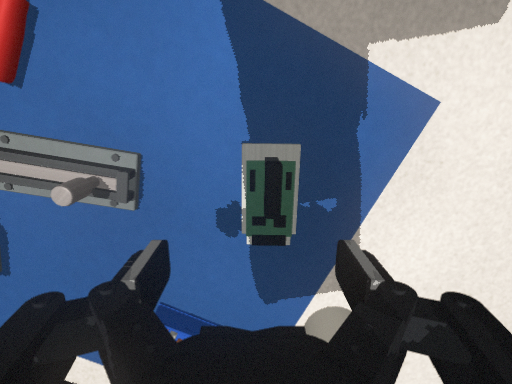

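```bash
python3 -c "
import cv2
im=cv2.imread('pics/w1.png')
cv2.imwrite('pics/w1c.png',cv2.resize(im[130:255,225:315],None,fx=4.8,fy=4.8,interpolation=cv2.INTER_CUBIC))
cv2.imwrite('pics/w1d.png',cv2.resize(im[110:230,0:160],None,fx=5,fy=5,interpolation=cv2.INTER_CUBIC))"
```

```text
(no output)
```

View pics/w1c.png

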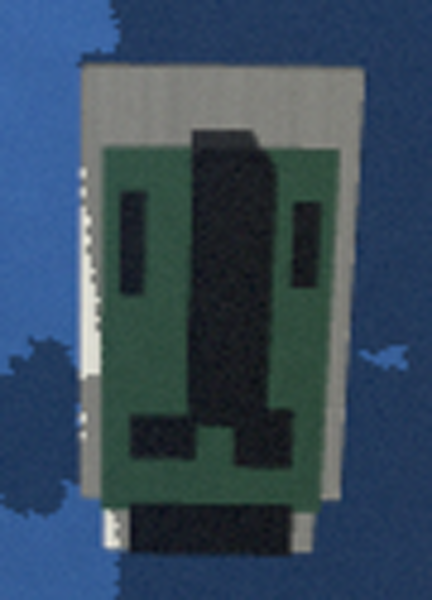

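View pics/w1d.png

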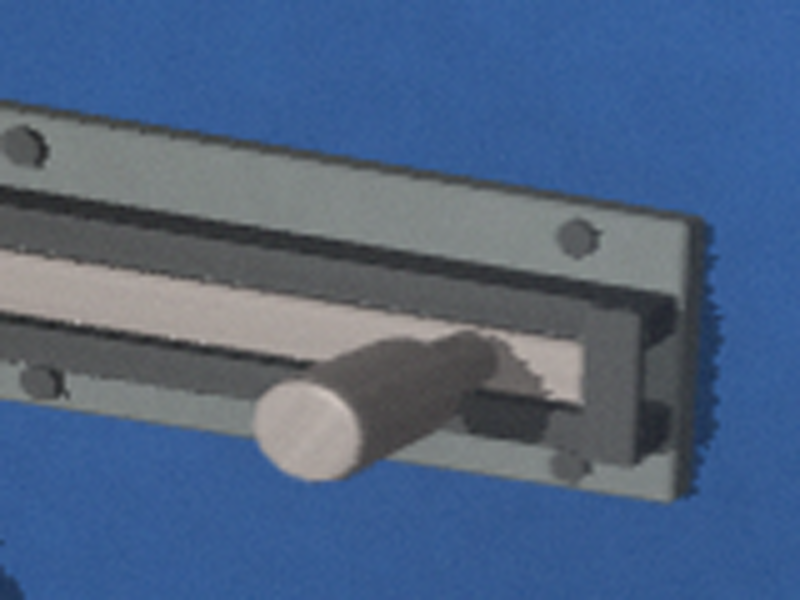

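```bash
python3 - <<'E'
from h import *
from rig import r,cams
np.set_printoptions(suppress=True,precision=2)
s=r.sense();C=cams.camera_info('wrist');V=wview(C,s)
L=[[-60,32,8],[-60,-32,8],[47,32,8],[47,-32,8],[60,-26,8],[60,26,8]]
px=np.array([[364,67],[82,66],[338,500],[82,500],[104,552],[313,552]])/4.8+[225,130]
p,e=fit([(C,V,px,range(6))],L,2,[448,340,.45]);print(p,e)
h=place(p,[[-20,0,48]],2)[0];print('handle',h)
togo(s,[h[0],h[1],h[2]+8],p[2]+np.pi/2)
d=[573.9,1.67,.29]
print('knob',proj(C,place(d,[[-15,178,80],[-15,169,80]],2),V),'obs 61.4,196')
E
```

```text
[452.21 345.84   0.45] [[ 0.12  0.18]
 [-0.36 -0.15]
 [ 0.33  0.68]
 [-0.24  0.22]
 [ 0.19 -0.64]
 [-0.03 -0.27]]
handle [434.24 337.07  50.  ]
t1.87 shift cm [ 2.06  9.03 -0.49] turn deg [-0.3  0.4 -0. ] rot [-1.56  0.    2.03] pos [439.5 316.7 148.3] F [-0.9  0.5 -0.3] op 1.00
knob [[ 62.43 189.89]
 [ 51.79 188.17]] obs 61.4,196
```

```bash

python3 -m crank '[[0,0.4,0,1,0,-0.25,1],[0,0,0,1,0,-0.25,1],[0,0,0,0,2.5,0,1],[0,0,0,0,2.5,0,1],[0,0,0,0,0,0,1],[0,0,0,0,0,0,1],[0,0,0,0,0,0,1],[0,0,0,0,0,0,1],[0,0,0,0,0,0,1],[0,0,0,0,0,0,1]]'
python3 - <<'E'
from h import *
from rig import r,cams
s=r.sense()
cv2.imwrite('pics/w2.png',cams.grab_frame('wrist'))
C=cams.camera_info('wrist')
togo(s,[434.2,337.1,42],.45+1.571)
p=[452.2,345.8,.45]
print(proj(C,place(p,[[-48,8,57],[-48,-8,57],[8,8,57],[8,-8,57]],2),wview(C,s)).round(1))
E
```

```text
clock: 2.7
eef_pos: [436.8, 341.5, 102.0]
tcp_rot: [-1.572, -0.001, 2.017]
contact_force: [0.2, -0.3, 0.3]
opening: 1.002
t2.70 shift cm [-0.29  6.    0.43] turn deg [ 0.1 -0.2  0.1] rot [-1.572e+00 -1.000e-03  2.017e+00] pos [436.8 341.5 102. ] F [ 0.2 -0.3  0.3] op 1.00
[[258.4 163.1]
 [237.3 163.1]
 [258.1 230.7]
 [238.5 230.8]]
```

View pics/w2.png

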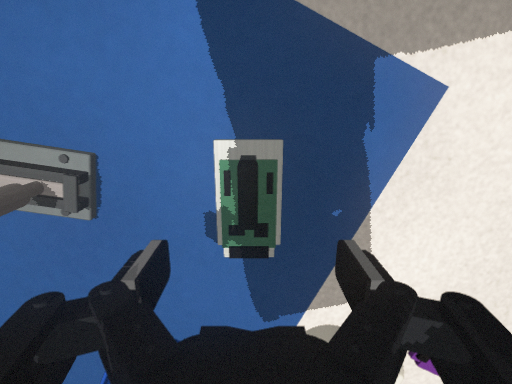

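```bash

python3 -m crank '[[0,0,0,-0.3,2,0.3,1],[0,0,0,0,2,0,1],[0,0,0,0,1.8,0,1],[0,0,0,0,0,0,1],[0,0,0,0,0,0,-1],[0,0,0,0,0,0,-1],[0,0,0,0,0,0,-1],[0,0,0,0,0,0,-1],[0,0,0,0,0,0,-1],[0,0,0,0,0,0,-1]]' 70
python3 - <<'E'
from h import *
from rig import r,cams
s=r.sense()
cv2.imwrite('pics/w3.png',cams.grab_frame('wrist'))
togo(s,[434.2,337.1,42],.45+1.571)
E
```

```text
clock: 3.58
eef_pos: [440.6, 341.0, 50.9]
tcp_rot: [-1.585, -0.004, 2.016]
contact_force: [-0.6, 0.1, -0.0]
opening: 0.145
t3.58 shift cm [-0.08  0.88  0.76] turn deg [ 0.8 -0.3  0.2] rot [-1.585 -0.004  2.016] pos [440.6 341.   50.9] F [-0.6  0.1 -0. ] op 0.14
```

View pics/w3.png

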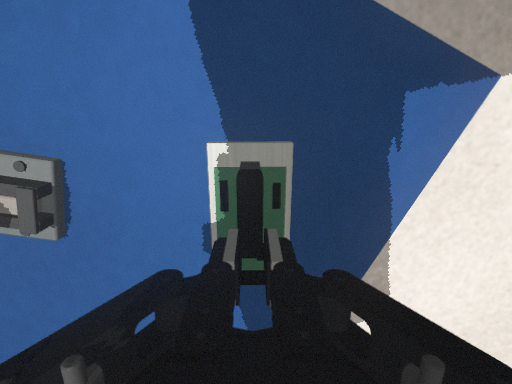

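```bash

python3 -m crank '[[0,0,0,0,0,0,0.6],[0,0,0,0,0,0,0.6],[0,0,0,0,0,0,0.6],[0,0,0,0,0,0,0.6],[0.8,0,0,0,0,0.7,0.6],[0,0,0,0,0.5,0.7,0.6],[0,0,0,0,0.4,0,0.6],[0,0,0,0,0,0,0.6],[0,0,0,0,0,0,0.6],[0,0,0,0,0,0,0.6]]' 70
python3 - <<'E'
from h import *
from rig import r,cams
s=r.sense()
cv2.imwrite('pics/w4.png',cams.grab_frame('wrist'))
togo(s,[434.2,337.1,42],.45+1.571)
C=cams.camera_info('wrist')
p=[452.2,345.8,.45]
print(proj(C,place(p,[[-48,8,57],[-48,-8,57],[8,8,57],[8,-8,57],[-60,32,8],[-60,-32,8],[47,32,8],[47,-32,8]],2),wview(C,s)).round(1))
E
```

```text
clock: 4.47
eef_pos: [426.0, 334.0, 40.8]
tcp_rot: [-1.569, -0.004, 2.017]
contact_force: [0.5, 1.1, 0.8]
opening: 0.798
t4.47 shift cm [-0.07 -0.12 -0.87] turn deg [-0.1 -0.3  0.2] rot [-1.569 -0.004  2.017] pos [426.  334.   40.8] F [0.5 1.1 0.8] op 0.80
[[264.3 206.3]
 [236.  206.4]
 [263.5 291.2]
 [237.8 291.4]
 [294.8 167.6]
 [205.8 167.9]
 [289.6 294.6]
 [212.2 295. ]]
```

View pics/w4.png

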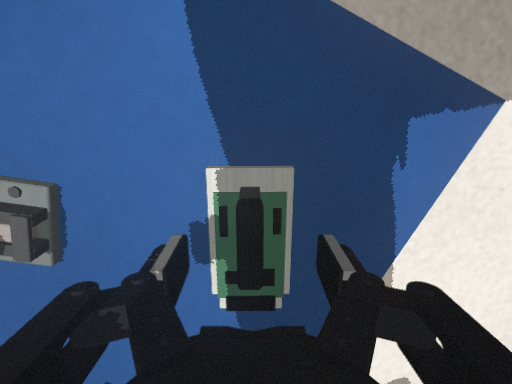

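```bash

python3 -m crank '[[0,0,0,0,0,-0.75,0.6],[0,0,0,0,0,0,0],[0,0,0,0,0,0,-1],[0,0,0,0,0,0,-1],[0,0,0,0,0,0,-1],[0,0,0,0,0,0,-1],[0,0,0,0,0,0,-1],[0,0,0,0,0,0,-1],[0,0,0,0,0,0,-1],[0,0,0,0,0,0,-1]]' 80
python3 - <<'E'
from h import *
from rig import r,cams
s=r.sense()
cv2.imwrite('pics/w5.png',cams.grab_frame('wrist'))
togo(s,[434.2,337.1,42],.45+1.571)
E
```

```text
clock: 5.35
eef_pos: [434.5, 338.1, 41.3]
tcp_rot: [-1.571, -0.004, 2.016]
contact_force: [0.4, -0.5, 0.4]
opening: 0.001
t5.35 shift cm [-0.08 -0.07  0.07] turn deg [-0.  -0.3  0.2] rot [-1.571 -0.004  2.016] pos [434.5 338.1  41.3] F [ 0.4 -0.5  0.4] op 0.00
```

View pics/w5.png

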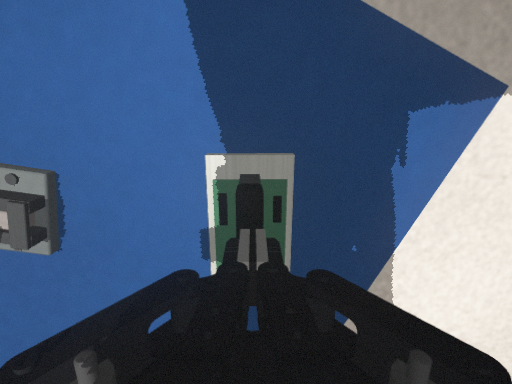

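```bash
python3 - <<'E'
from h import *
from rig import r,cams
s=r.sense();C=cams.camera_info('wrist');I=np.linalg.inv(np.array(C['hand_eye']))
T=np.array([[0,-8,0],[0,0,0],[0,11,0],[0,0,11],[0,11,11],[0,-8,11]],float)
print(proj(C,T,I).round(1))
p=[452.2,345.8,.45]
P=[[-48,8,57],[-48,-8,57],[8,8,57],[8,-8,57],[-48,0,39],[8,0,39],[-60,32,8],[-60,-32,8],[47,32,8],[47,-32,8]]
print(proj(C,place(p,P,2),wview(C,s)).round(1))
im=cv2.imread('pics/w5.png')
cv2.imwrite('pics/w5c.png',cv2.resize(im[145:295,190:310],None,fx=4,fy=4,interpolation=cv2.INTER_CUBIC))
S=cams.camera_info('scene');im=cams.grab_frame('scene');cv2.imwrite('pics/s5.png',cv2.resize(im[100:220,250:370],None,fx=5,fy=5,interpolation=cv2.INTER_CUBIC))
E
```

```text
[[251.6 230.2]
 [251.6 225.1]
 [251.7 218.6]
 [251.6 209.1]
 [251.7 203.4]
 [251.6 213.6]]
[[264.4 190.2]
 [235.7 190.3]
 [263.5 277.6]
 [237.5 277.7]
 [250.1 182. ]
 [250.6 262.2]
 [295.2 154.4]
 [205.2 154.7]
 [289.9 284.3]
 [211.8 284.7]]
```

View pics/w5c.png

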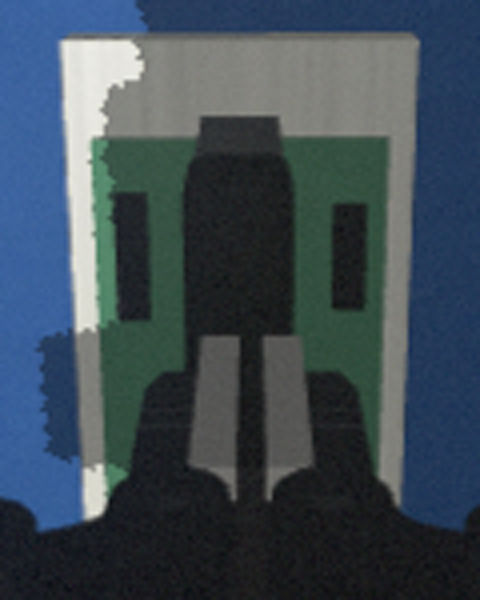

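View pics/s5.png

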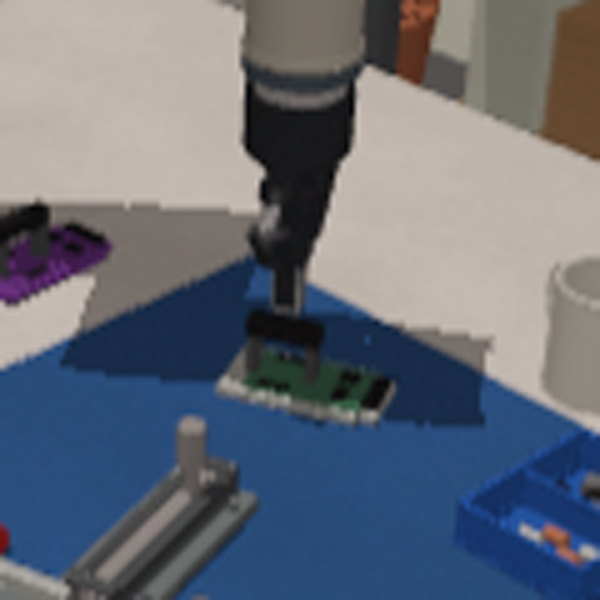

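```bash
python3 - <<'E'
from h import *
from rig import r,cams
s=r.sense();print(s['eef_pos'],s['tcp_rot'],s['qpos'],s['joint_efforts'],s['contact_force'])
S=cams.camera_info('scene')
e=np.array(s['eef_pos']);
f=lambda P:((proj(S,P)-[250,100])*5).round(0)
print('tool z=tcp+',[(d,f([e+[0,0,d]])[0]) for d in(-11,0,20,40,60,100)])
for p in([452.2,345.8,.45],[448.2,340.4,.45]):
  print(f(place(p,[[-48,0,57],[8,0,57],[-48,0,39],[8,0,39],[-60,32,8],[-60,-32,8],[60,26,8],[60,-26,8]],2)))
E
```

```text
[434.46903985 338.15750291  41.30738014] [-1.57063074 -0.00413376  2.01644148] [ 0.65593112  0.45185206  1.91939009  0.00585908  0.76965814 -1.36471699] [ 1.11735331e-03 -5.73373318e+01 -2.41439724e+01  1.67329749e-02
 -1.90063867e-03  1.13164560e-04] [-0.49806963 -0.95806005 -0.28856503]
tool z=tcp+ [(-11, array([283., 348.])), (0, array([284., 336.])), (20, array([285., 312.])), (40, array([287., 288.])), (60, array([288., 264.])), (100, array([291., 214.]))]
[[247. 308.]
 [321. 323.]
 [246. 329.]
 [319. 344.]
 [244. 340.]
 [214. 382.]
 [396. 377.]
 [375. 414.]]
[[238. 308.]
 [311. 323.]
 [237. 329.]
 [310. 345.]
 [235. 340.]
 [205. 383.]
 [387. 378.]
 [366. 414.]]
```

The camera evidence says the shut fingertips sit about 30 mm behind where nose_length puts them: they closed above the bar. I'll open, go about 30 mm lower and check before closing.

```bash

python3 -m crank '[[0,0,0,0,0,0,0.6],[0,0,0,0,0,0,0.6],[0,0,0,0,0,0,0.6],[0,0,0,0,0,0,0.6],[0,0,0,-0.1,0,0.1,0.6],[0,0,0,0,0,0,0.6],[0,0,0,0,1,0,0.6],[0,0,0,0,0.9,0,0.6],[0,0,0,0,0,0,0.6],[0,0,0,0,0,0,0.6]]' 80
python3 - <<'E'
from h import *
from rig import r,cams
s=r.sense();print(r.nose_length)
cv2.imwrite('pics/w6.png',cams.grab_frame('wrist'))
togo(s,[434.2,337.1,10],.45+1.571)
im=cams.grab_frame('scene');cv2.imwrite('pics/s6.png',cv2.resize(im[100:220,250:370],None,fx=5,fy=5,interpolation=cv2.INTER_CUBIC))
E
```

```text
clock: 6.28
eef_pos: [433.8, 336.6, 20.1]
tcp_rot: [-1.571, -0.004, 2.016]
contact_force: [-0.0, 0.4, -0.0]
opening: 0.804
11.0
t6.28 shift cm [ 0.02  1.01 -0.06] turn deg [-0.  -0.3  0.2] rot [-1.571 -0.004  2.016] pos [433.8 336.6  20.1] F [-0.   0.4 -0. ] op 0.80
```

View pics/w6.png

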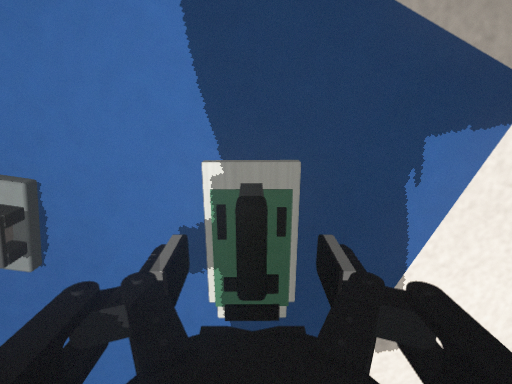

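View pics/s6.png

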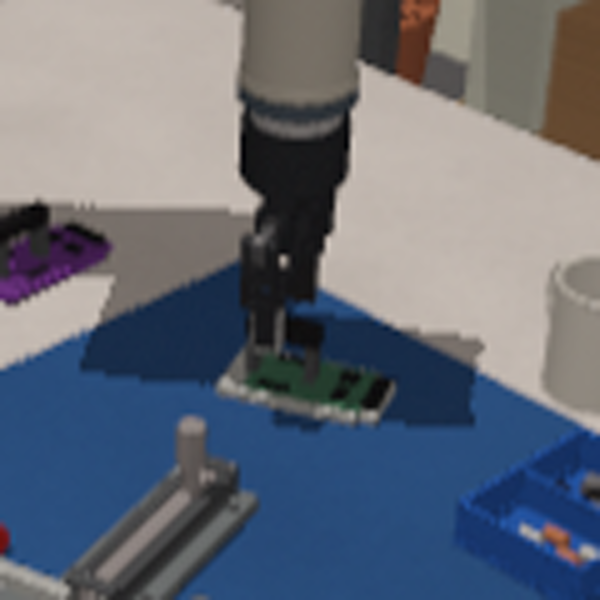

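```bash
python3 - <<'E'
from h import *
from rig import r,cams
s=r.sense()
S=cams.camera_info('scene')
R=Ro.from_euler('xyz',s['tcp_rot']).as_matrix();e=np.array(s['eef_pos'])
f=lambda P:((proj(S,P)-[250,100])*5).round(0)
for x in(-34,-42,34):
  for z in(-11,0,11): print(x,z,[(y,*f([e+R@[x,y,z]])[0]) for y in(-40,-30,-20,-10,0)])
E
```

```text
-34 -11 [(-40, np.float64(282.0), np.float64(340.0)), (-30, np.float64(281.0), np.float64(352.0)), (-20, np.float64(280.0), np.float64(363.0)), (-10, np.float64(280.0), np.float64(375.0)), (0, np.float64(279.0), np.float64(387.0))]
-34 0 [(-40, np.float64(267.0), np.float64(337.0)), (-30, np.float64(266.0), np.float64(348.0)), (-20, np.float64(266.0), np.float64(360.0)), (-10, np.float64(265.0), np.float64(372.0)), (0, np.float64(265.0), np.float64(384.0))]
-34 11 [(-40, np.float64(252.0), np.float64(333.0)), (-30, np.float64(252.0), np.float64(345.0)), (-20, np.float64(251.0), np.float64(357.0)), (-10, np.float64(251.0), np.float64(369.0)), (0, np.float64(250.0), np.float64(380.0))]
-42 -11 [(-40, np.float64(278.0), np.float64(345.0)), (-30, np.float64(277.0), np.float64(357.0)), (-20, np.float64(277.0), np.float64(369.0)), (-10, np.float64(276.0), np.float64(381.0)), (0, np.float64(275.0), np.float64(392.0))]
-42 0 [(-40, np.float64(263.0), np.float64(342.0)), (-30, np.float64(263.0), np.float64(354.0)), (-20, np.float64(262.0), np.float64(366.0)), (-10, np.float64(261.0), np.float
[... 275 characters left out ...]
4(386.0))]
34 -11 [(-40, np.float64(313.0), np.float64(294.0)), (-30, np.float64(312.0), np.float64(306.0)), (-20, np.float64(311.0), np.float64(318.0)), (-10, np.float64(310.0), np.float64(329.0)), (0, np.float64(310.0), np.float64(341.0))]
34 0 [(-40, np.float64(298.0), np.float64(291.0)), (-30, np.float64(298.0), np.float64(303.0)), (-20, np.float64(297.0), np.float64(315.0)), (-10, np.float64(296.0), np.float64(326.0)), (0, np.float64(296.0), np.float64(338.0))]
34 11 [(-40, np.float64(284.0), np.float64(289.0)), (-30, np.float64(283.0), np.float64(300.0)), (-20, np.float64(283.0), np.float64(312.0)), (-10, np.float64(282.0), np.float64(323.0)), (0, np.float64(282.0), np.float64(335.0))]
```

Both cameras agree: the open tips are about 30 mm above the reported TCP, at z≈50 now. I'll go 9 mm lower and close.

```bash

python3 -m crank '[[0,0,0,0,0.9,0,0.6],[0,0,0,0,0,0,0.6],[0,0,0,0,0,0,-1],[0,0,0,0,0,0,-1],[0,0,0,0,0,0,-1],[0,0,0,0,0,0,-1],[0,0,0,0,0,0,-1],[0,0,0,0,0,0,-1],[0,0,0,0,0,0,-1],[0,0,0,0,0,0,-1]]' 80
python3 - <<'E'
from h import *
from rig import r,cams
s=r.sense()
cv2.imwrite('pics/w7.png',cams.grab_frame('wrist'))
togo(s,[434.2,337.1,10],.45+1.571)
E
```

```text
clock: 7.22
eef_pos: [434.1, 337.0, 11.0]
tcp_rot: [-1.572, -0.004, 2.016]
contact_force: [0.7, -0.4, -1.7]
opening: 0.171
t7.22 shift cm [ 0.01  0.1  -0.01] turn deg [ 0.  -0.3  0.2] rot [-1.572 -0.004  2.016] pos [434.1 337.   11. ] F [ 0.7 -0.4 -1.7] op 0.17
```

View pics/w7.png

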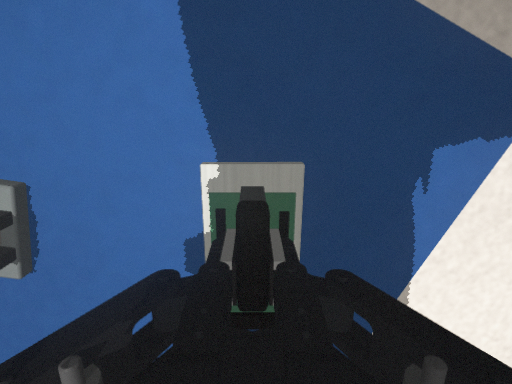

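```bash

python3 -m crank '[[0,0,0,0,-2,0,-1],[0,0,0,0,-3.6,0,-1],[0,0,0,0,-3.6,0,-1],[0,0,0,0,-2,0,-1],[0,0,0,-1.5,0,0.3,-1],[0,0,0,-3.5,0,0.73,-1],[0,0,0,-3.5,0,0.73,-1],[0,0,0,-3.5,0,0.73,-1],[0,0,0,-3.5,0,0.73,-1],[0,0,0,-3.5,0,0.73,-1]]' 80
python3 - <<'E'
from h import *
from rig import r,cams
s=r.sense()
togo(s,[520,-13,120],1.861)
E
```

```text
clock: 8.1
eef_pos: [478.4, 146.1, 125.6]
tcp_rot: [-1.568, -0.005, 2.026]
contact_force: [1.2, -0.4, -3.9]
opening: 0.168
t8.10 shift cm [-16.12   0.49   3.26] turn deg [-0.2  9.4  0.3] rot [-1.568 -0.005  2.026] pos [478.4 146.1 125.6] F [ 1.2 -0.4 -3.9] op 0.17
```

```bash

python3 -m crank '[[0,0,0,-3.2,0,0.65,-1],[0,0,0,-3.2,0,0.65,-1],[0,0,0,-3.2,0,0.65,-1],[0,0,0,-3,0,0.6,-1],[0,0,0,-2,0,0.4,-1],[0,4.5,0,0,0,0,-1],[0,4.5,0,0,0,0,-1],[0,0,0,0,0,0,-1],[0,0,0,0,0,0,-1],[0,0,0,0,0,0,-1]]' 80
python3 - <<'E'
from h import *
from rig import r,cams
s=r.sense()
cv2.imwrite('pics/w8.png',cams.grab_frame('wrist'))
togo(s,[520,-13,120],1.861)
C=cams.camera_info('wrist');V=wview(C,s)
d=[578,4,.29]
print(proj(C,place(d,[[-101,36,26],[-101,-36,26],[-101,36,12],[-101,-36,12],[-15,178,80],[61,50,57],[61,-50,57]],2),V).round(1))
E
```

```text
clock: 8.93
eef_pos: [513.6, -13.9, 122.4]
tcp_rot: [-1.561, -0.004, 1.86]
contact_force: [0.2, -0.4, -3.4]
opening: 0.169
t8.93 shift cm [-0.1   0.23 -0.64] turn deg [-0.6 -0.1  0.2] rot [-1.561 -0.004  1.86 ] pos [513.6 -13.9 122.4] F [ 0.2 -0.4 -3.4] op 0.17
[[288.6 151.5]
 [211.5 151.6]
 [286.8 149.5]
 [213.4 149.5]
 [463.2 263.5]
 [300.9 320. ]
 [199.6 320.3]]
```

View pics/w8.png

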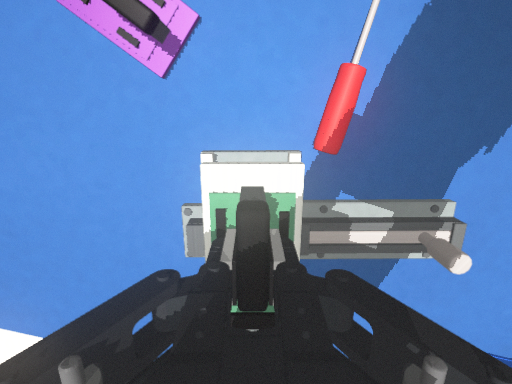

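```bash
python3 - <<'E'
from h import *
im=cv2.imread('pics/w8.png')
cv2.imwrite('pics/w8a.png',cv2.resize(im[140:270,175:315],None,fx=5.5,fy=4.5,interpolation=cv2.INTER_CUBIC))
cv2.imwrite('pics/w8b.png',cv2.resize(im[190:280,295:480],None,fx=4.3,fy=4.3,interpolation=cv2.INTER_CUBIC))
E
```

```text
(no output)
```

View pics/w8a.png

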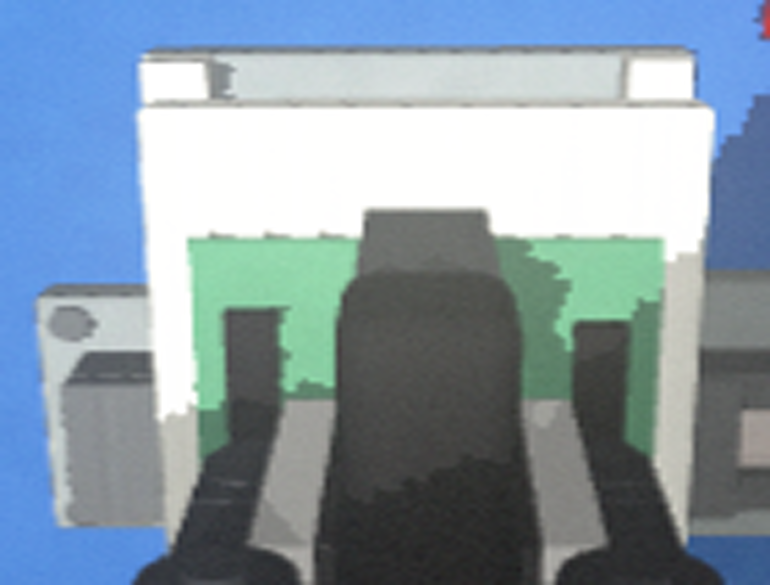

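View pics/w8b.png

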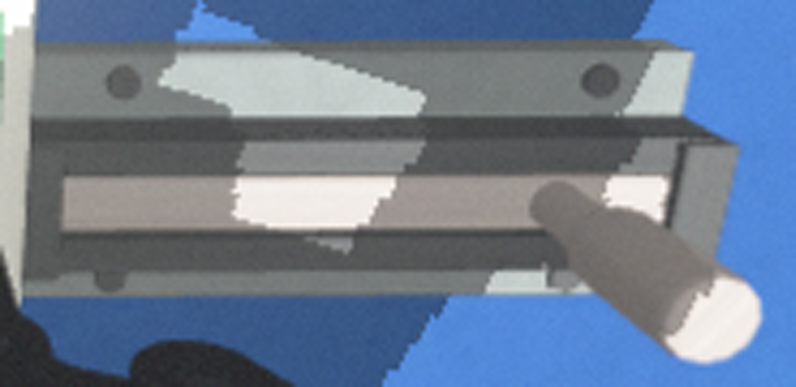

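```bash
python3 - <<'E'
from h import *
from rig import r,cams
np.set_printoptions(suppress=True,precision=2)
s=r.sense();C=cams.camera_info('wrist');V=wview(C,s)
L=np.array([[-101,36,26],[-101,-36,26],[-32,212,32],[-15,178,80]],float)
px=np.array([[628/5.5+175,58/4.5+140],[208/5.5+175,60/4.5+140],[740/4.3+295,148/4.3+190],[716/4.3+295,320/4.3+190]])
def f(q):
    M=L.copy();M[3,1]-=q[3]
    return (proj(C,place(q[:3],M,2),V)-px).ravel()
q=least_squares(f,[578,4,.29,3],bounds=([500,-50,0,0],[650,50,1,9]));print(q.x,f(q.x).reshape(-1,2))
d=q.x[:3]
R=Ro.from_euler('xyz',s['tcp_rot']).as_matrix()
# carrier corners check: in tool frame origin offset (0,9,-20)
T=lambda P:np.array([ [-0,0,0]])
c=np.array([[-60,32,8],[-60,-32,8]],float)
tool=np.c_[c[:,1],9-c[:,2],-(c[:,0]+20)]   # carrier x=-tool z, y=tool x, z=-tool y
print('carrier rear pred',proj(C,tool,np.linalg.inv(np.array(C['hand_eye']))),'obs',[(140/5.5+175,108/4.5+140),(713/5.5+175,105/4.5+140)])
# target TCP: carrier at dock (-30,0): tcp at dock x-20
for cx,z in((-30,0),(55,0)):
    t=place(d,[[cx-20,0,0]],0)[0]; print(cx,t,d[2]+np.pi/2)
t=place(d,[[-50,0,0]],0)[0]
togo(s,[t[0],t[1],122],d[2]+np.pi/2)
E
```

```text
[579.06   5.54   0.29   2.18] [[ 0.4   0.2 ]
 [-0.23 -0.15]
 [-0.18 -0.66]
 [ 0.    0.53]]
carrier rear pred [[304.24 163.95]
 [199.23 163.79]] obs [(200.45454545454544, 164.0), (304.6363636363636, 163.33333333333334)]
-30 [531.17  -8.82   0.  ] 1.8620583263164014
55 [612.59  15.59   0.  ] 1.8620583263164014
t8.98 shift cm [-0.02  0.02 -1.83] turn deg [-0.6 -0.1  0.2] rot [-1.56 -0.    1.86] pos [513.6 -13.8 122.4] F [ 0.6  0.6 -3.4] op 0.17
```

```bash

python3 -m crank '[[-0.6,0,0.2,0,0,-1,-1],[0,0,0,0,0,-0.8,-1],[0,0,0,0,2.5,0,-1],[0,0,0,0,3,0,-1],[0,0,0,0,2,0,-1],[0,0,0,0,0.6,0,-1],[0,0,0,0,0,0,-1],[0,0,0,0,0,0,-1],[0,0,0,0,0,0,-1],[0,0,0,0,0,0,-1]]' 80
python3 - <<'E'
from h import *
from rig import r,cams
s=r.sense()
cv2.imwrite('pics/w9.png',cams.grab_frame('wrist')[120:290,160:340].repeat(4,0).repeat(4,1)[:600])
togo(s,[531.2,-8.8,23],1.862)
E
```

```text
clock: 9.82
eef_pos: [541.3, -3.8, 42.4]
tcp_rot: [-1.583, 0.002, 1.872]
contact_force: [-0.6, 0.4, -3.9]
opening: 0.171
t9.82 shift cm [-0.18  1.93  1.14] turn deg [ 0.7  0.6 -0.1] rot [-1.583  0.002  1.872] pos [541.3  -3.8  42.4] F [-0.6  0.4 -3.9] op 0.17
```

View pics/w9.png

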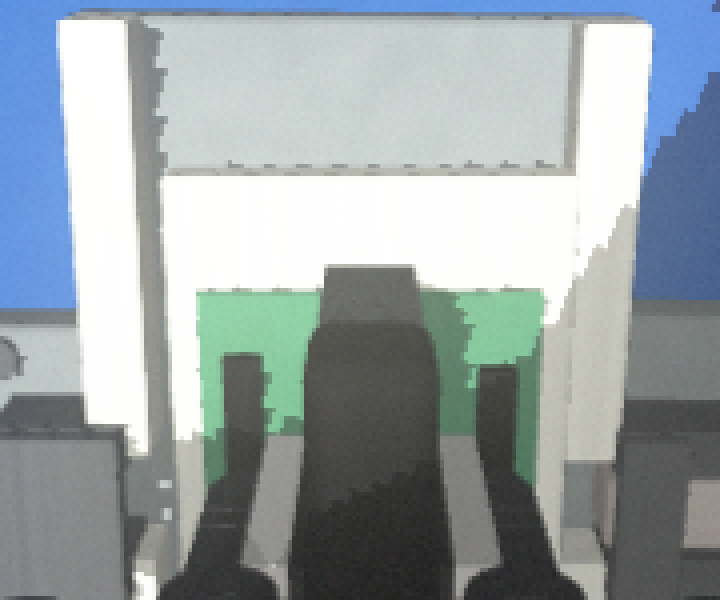

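```bash

python3 -m crank '[[0.7,0.6,0,-0.2,0,0.3,-1],[0,0,0,0,0,0,-1],[0,0,0,0,0.6,0,-1],[0,0,0,0,0.5,0,-1],[0,0,0,0,0,0,-1],[0,0,0,0,0,0,-1],[0,0,0,0,0,0,-1],[0,0,0,0,0,0,-1],[0,0,0,0,0,0,-1],[0,0,0,0,0,0,-1]]' 80
python3 - <<'E'
from h import *
from rig import r,cams
s=r.sense()
togo(s,[531.2,-8.8,23],1.862)
E
```

```text
clock: 10.7
eef_pos: [540.6, -7.2, 33.0]
tcp_rot: [-1.574, 0.004, 1.86]
contact_force: [-0.4, -1.5, -3.5]
opening: 0.172
t10.70 shift cm [0.12 0.99 0.95] turn deg [ 0.2 -0.1 -0.2] rot [-1.574  0.004  1.86 ] pos [540.6  -7.2  33. ] F [-0.4 -1.5 -3.5] op 0.17
```

```bash

python3 -m crank '[[0.2,0,-0.2,0.1,0.3,0,-1],[0,0,0,0,0.3,0,-1],[0,0,0,0,0.2,0,-1],[0,0,0,0,0,0,-1],[0,0,0,0,0,0,-1],[0,0,0,0,0.1,0,-1],[0,0,0,0,0,0,-1],[0,0,0,0,0,0,-1],[0,0,0,0,0,0,-1],[0,0,0,0,0,0,-1]]' 80
python3 - <<'E'
from h import *
from rig import r,cams
s=r.sense()
cv2.imwrite('pics/w10.png',cams.grab_frame('wrist')[120:290,160:340].repeat(4,0).repeat(4,1)[:600])
togo(s,[531.2,-8.8,23],1.862)
E
```

```text
clock: 11.53
eef_pos: [540.6, -6.1, 23.2]
tcp_rot: [-1.57, 0.0, 1.86]
contact_force: [0.6, 0.1, -4.0]
opening: 0.167
t11.53 shift cm [0.01 0.02 0.98] turn deg [-0.  -0.1 -0. ] rot [-1.57  0.    1.86] pos [540.6  -6.1  23.2] F [ 0.6  0.1 -4. ] op 0.17
```

View pics/w10.png

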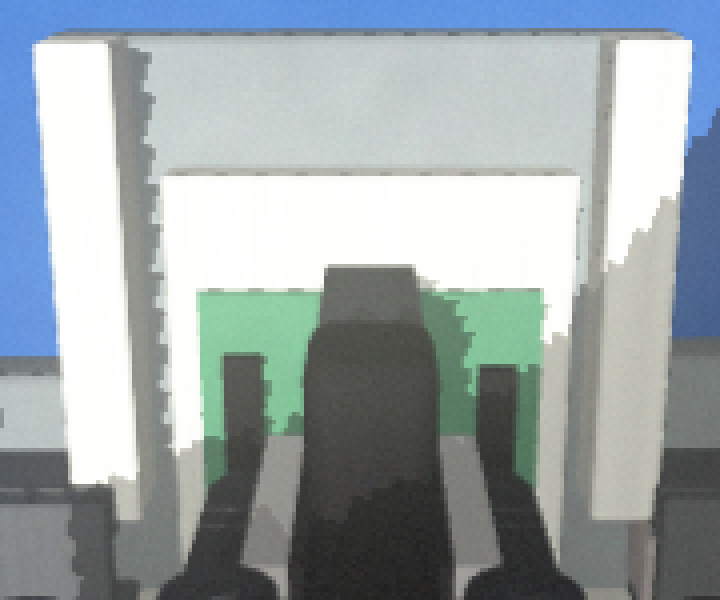

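```bash

python3 -m crank '[[0,0,0,0,0.1,0,-1],[0,0,0,0,0,0,-1],[0,0,0,0,0,-1,-1],[0,0,0,0,0,-1,-1],[0,0,0,0,0,-1,-1],[0,0,0,0,0,-0.5,-1],[0,0,0,0,0,0,-1],[0,0,0,0,0,0,-1],[0,0,0,0,0,0,-1],[0,0,0,0,0,0,-1]]' 80
python3 - <<'E'
from h import *
from rig import r,cams
s=r.sense()
togo(s,[612.6,15.6,23],1.862)
E
```

```text
clock: 12.42
eef_pos: [578.9, 5.0, 23.1]
tcp_rot: [-1.572, 0.001, 1.86]
contact_force: [0.2, -0.1, -2.1]
opening: 0.169
t12.42 shift cm [ 0.06  0.01 -3.53] turn deg [ 0.  -0.1 -0. ] rot [-1.572e+00  1.000e-03  1.860e+00] pos [578.9   5.   23.1] F [ 0.2 -0.1 -2.1] op 0.17
```

Touching the floor lightly, with nothing resisting so far. Next is the rest of the slide.

```bash

python3 -m crank '[[0,0,0,0.06,0,-0.8,-1],[0,0,0,0,0,-0.8,-1],[0,0,0,0,0,-0.6,-1],[0,0,0,0,0,-0.4,-1],[0,0,0,0,0,-0.3,-1],[0,0,0,0,0,-0.3,-1],[0,0,0,0,0,-0.1,-1],[0,0,0,0,0,0,-1],[0,0,0,0,0,0,-1],[0,0,0,0,0,0,-1]]' 80
python3 - <<'E'
from h import *
from rig import r,cams
s=r.sense()
cv2.imwrite('pics/w11.png',cams.grab_frame('wrist'))
togo(s,[612.6,15.6,23],1.862)
E
```

```text
clock: 13.25
eef_pos: [610.0, 15.1, 23.1]
tcp_rot: [-1.568, -0.0, 1.86]
contact_force: [-1.2, 0.1, -1.3]
opening: 0.169
t13.25 shift cm [-0.02  0.01 -0.27] turn deg [-0.2 -0.1  0. ] rot [-1.568 -0.     1.86 ] pos [610.   15.1  23.1] F [-1.2  0.1 -1.3] op 0.17
```

View pics/w11.png

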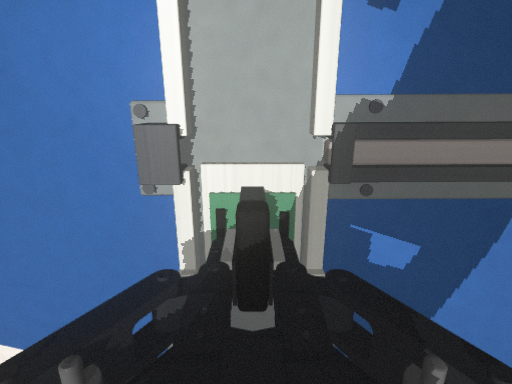

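```bash

python3 -m crank '[[0,0,0,0,0,-0.2,-1],[0,0,0,0,0,-0.2,-1],[0,0,0,0,0,-0.2,-1],[0,0,0,0,0,0,-1],[0,0,0,0,0,0,-1],[0,0,0,0,0,0,-1],[0,0,0,0,0,0,-1],[0,0,0,0,0,0,-1],[0,0,0,0,0,0,-1],[0,0,0,0,0,0,-1]]' 80
python3 - <<'E'
from h import *
from rig import r,cams
s=r.sense()
togo(s,[612.6,15.6,23],1.862)
E
```

```text
clock: 14.13
eef_pos: [610.3, 15.2, 23.4]
tcp_rot: [-1.557, -0.001, 1.86]
contact_force: [-3.0, -1.5, 0.4]
opening: 0.17
t14.13 shift cm [-0.02  0.03 -0.23] turn deg [-0.8 -0.1  0.1] rot [-1.557e+00 -1.000e-03  1.860e+00] pos [610.3  15.2  23.4] F [-3.  -1.5  0.4] op 0.17
```

```bash
python3 - <<'E'
from h import *
from rig import r,cams
s=r.sense();C=cams.camera_info('wrist');V=wview(C,s)
im=cams.grab_frame('wrist');cv2.imwrite('pics/w12.png',im)
cv2.imwrite('pics/w12a.png',cv2.resize(im[90:210,125:345],None,fx=3.6,fy=4.8,interpolation=cv2.INTER_CUBIC))
d=[579.06,5.54,.291]
print(proj(C,place(d,[[-22,36,26],[-22,-36,26],[-5,32,20],[-5,-32,20],[-8,0,20],[-22,0,20],[-27,-52,33],[-3,-52,33]],2),V).round(1))
im=cams.grab_frame('scene');cv2.imwrite('pics/s12.png',cv2.resize(im[160:270,210:330],None,fx=5,fy=5,interpolation=cv2.INTER_CUBIC))
E
```

```text
[[313.5 140.3]
 [188.8 140.4]
 [303.3 167.3]
 [199.2 167.3]
 [251.2 162.5]
 [251.2 139.3]
 [156.4 132.4]
 [160.3 175.2]]
```

View pics/w12a.png

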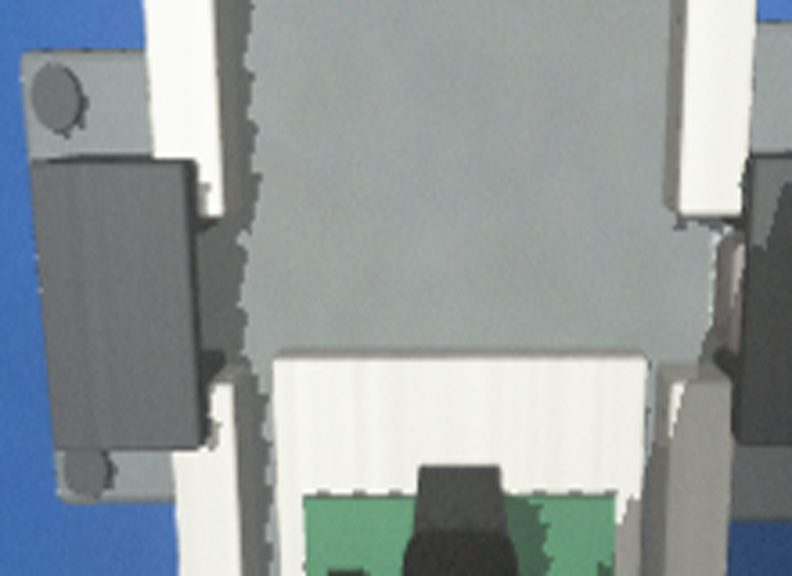

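View pics/s12.png

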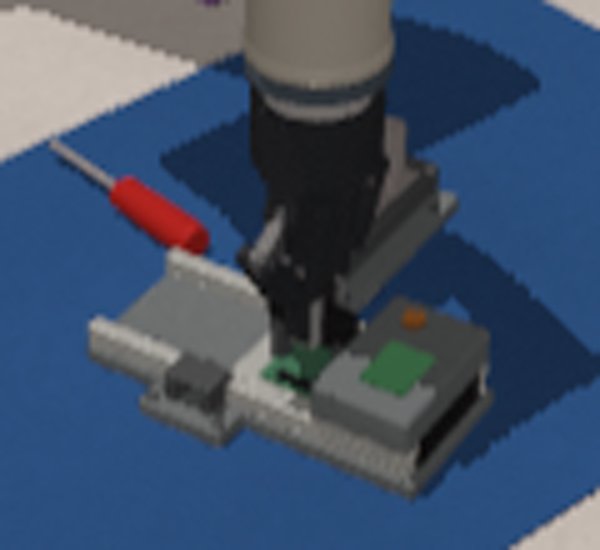

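```bash

python3 -m crank '[[-0.8,0,0,0,0,0,-1],[0,0,0,0,0,0,-1],[0,0,0,0,0.05,-0.4,-1],[0,0,0,0,0,-0.4,-1],[0,0,0,0,0,-0.4,-1],[0,0,0,0,0,0,-1],[0,0,0,0,0,0,-1],[0,0,0,0,0,0,-1],[0,0,0,0,0,0,-1],[0,0,0,0,0,0,-1]]' 80
python3 - <<'E'
from h import *
from rig import r,cams
s=r.sense()
togo(s,[612.6,15.6,23],1.862)
im=cams.grab_frame('wrist');cv2.imwrite('pics/w13.png',im)
cv2.imwrite('pics/w13a.png',cv2.resize(im[90:210,125:345],None,fx=3.6,fy=4.8,interpolation=cv2.INTER_CUBIC))
E
```

```text
clock: 15.07
eef_pos: [610.1, 15.0, 23.8]
tcp_rot: [-1.55, -0.003, 1.861]
contact_force: [-2.9, -0.9, 2.4]
opening: 0.167
t15.07 shift cm [-0.01  0.07 -0.26] turn deg [-1.2 -0.1  0.2] rot [-1.55  -0.003  1.861] pos [610.1  15.   23.8] F [-2.9 -0.9  2.4] op 0.17
```

View pics/w13a.png

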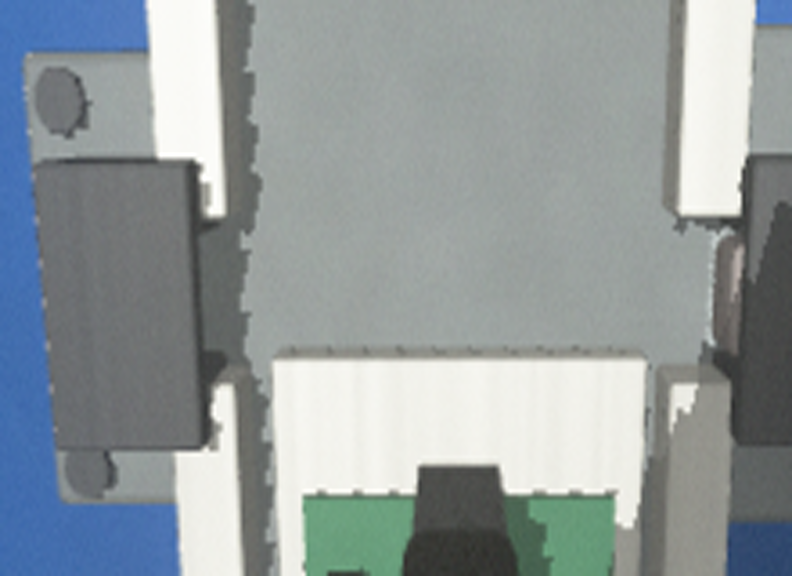

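```bash

python3 -m crank '[[-1,0,0,0,0,0.1,-1],[0,0,0,0,0,0,-1],[0,0,0,0,0,0,-0.3],[0,0,0,0,0,0,0],[0,0,0,0,0,0,0.2],[0,0,0,0,0,0,0.2],[0,0,0,0,0,0,0.2],[0,0,0,0,-1.5,0,0.2],[0,0,0,0,-3,0,0.2],[0,0,0,0,-3,0,0.2]]' 80
python3 - <<'E'
from h import *
from rig import r,cams
s=r.sense()
togo(s,[612.6,15.6,23],1.862)
C=cams.camera_info('wrist');V=wview(C,s)
im=cams.grab_frame('wrist');cv2.imwrite('pics/w14.png',im)
d=[579.06,5.54,.291]
print(proj(C,place(d,[[-22,36,26],[-22,-36,26],[-5,32,20],[-5,-32,20],[-101,36,26],[-101,-36,26]],2),V).round(1))
E
```

```text
clock: 15.95
eef_pos: [606.4, 14.9, 94.3]
tcp_rot: [-1.561, -0.005, 1.861]
contact_force: [0.2, 0.6, -0.9]
opening: 0.601
t15.95 shift cm [-0.15  7.13 -0.68] turn deg [-0.5 -0.   0.3] rot [-1.561 -0.005  1.861] pos [606.4  14.9  94.3] F [ 0.2  0.6 -0.9] op 0.60
[[293.8 136. ]
 [206.2 136. ]
 [287.3 155.5]
 [212.8 155.5]
 [298.3  28.1]
 [201.4  27.9]]
```

View pics/w14.png

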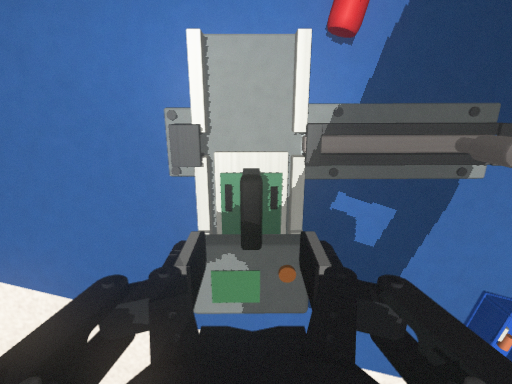

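```bash

python3 -m crank '[[-0.5,0,0.3,0,-3,0,0.6],[0,0,0,0,-2.6,0,0.6],[0,0,0,3,0,0.75,0.6],[0,0,0,3,0,0.75,0.6],[0,0,0,3,0,0.75,0.6],[0,0,0,3,0,0.75,0.6],[0,0,0,3,0,0.75,0.6],[0,0,0,1.6,0,0.3,0.6],[0,0,0,0,0,0,0.6],[0,0,0,0,0,0,0.6]]' 80
python3 - <<'E'
from h import *
from rig import r,cams
s=r.sense()
togo(s,[514.2,169.8,28],1.862)
C=cams.camera_info('wrist');V=wview(C,s)
im=cams.grab_frame('wrist');cv2.imwrite('pics/w15.png',im)
d=[579.06,5.54,.291]
print(proj(C,place(d,[[-22,36,26],[-22,-36,26],[-5,32,20],[-5,-32,20],[-101,36,26],[-101,-36,26],[-15,176,80]],2),V).round(1))
E
```

```text
clock: 16.83
eef_pos: [526.0, 167.9, 164.3]
tcp_rot: [-1.594, 0.005, 1.858]
contact_force: [1.1, -0.1, -0.7]
opening: 0.801
t16.83 shift cm [ 0.58 13.6   1.4 ] turn deg [ 1.3 -0.2 -0.3] rot [-1.594  0.005  1.858] pos [526.  167.9 164.3] F [ 1.1 -0.1 -0.7] op 0.80
[[128.4 157.2]
 [ 62.2 157.2]
 [129.2 171.1]
 [ 72.3 171.1]
 [117.5  79. ]
 [ 45.4  79. ]
 [258.  176.1]]
```

View pics/w15.png

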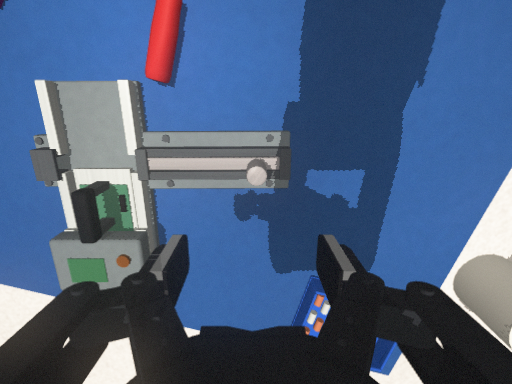

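```bash
python3 - <<'E'
import cv2
im=cv2.imread('pics/w15.png')
cv2.imwrite('pics/w15a.png',cv2.resize(im[70:250,25:165],None,fx=4,fy=3.3,interpolation=cv2.INTER_CUBIC))
E
```

```text
(no output)
```

View pics/w15a.png

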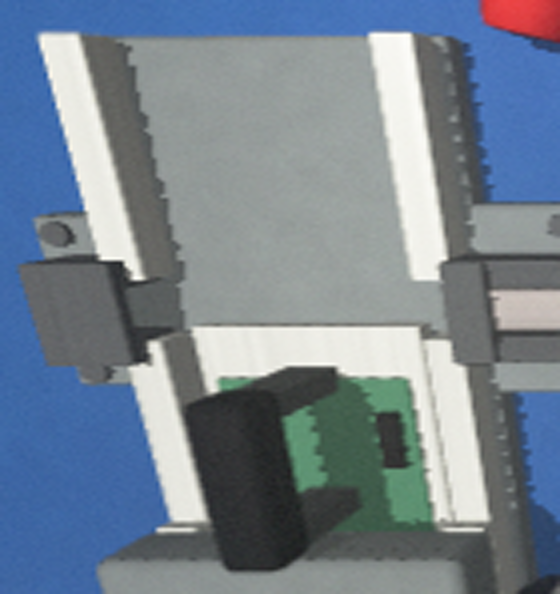

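```bash
python3 - <<'E'
from h import *
from rig import r,cams
np.set_printoptions(suppress=True,precision=2)
s=r.sense();C=cams.camera_info('wrist');V=wview(C,s)
g=lambda P:np.array(P,float)/[4,3.3]+[25,70]
L=np.array([[-101,36,26],[-101,-36,26],[61,-50,57],[61,50,57],[-15,175.8,80]],float)
px=np.vstack([g([[370,35],[80,35],[100,563],[463,560]]),[[257,175.5]]])
p,e=fit([(C,V,px,range(5))],L,2,[579,5.5,.29]);print(p,e)
f=lambda q:(proj(C,place(p,[[q[0]-60,q[1]+32,20],[q[0]-60,q[1]-32,20]],2),V)-g([[422,326],[197,326]])).ravel()
q=least_squares(f,[55,0]);print(q.x,f(q.x))
k=place(p,[[-15,176,0]],0)[0];togo(s,[k[0],k[1],28],p[2]+np.pi/2)
E
```

```text
[580.29   6.07   0.3 ] [[-0.5  -0.56]
 [ 0.15  0.28]
 [-1.82  0.25]
 [ 0.35  0.2 ]
 [ 1.1   0.05]]
[51.03  1.85] [ 0.33 -0.3  -0.33  0.32]
t16.88 shift cm [ 0.61 13.59  1.45] turn deg [ 1.3 -0.8 -0.3] rot [-1.59  0.    1.86] pos [526.2 167.6 164.3] F [-0.2  0.1 -0.1] op 0.80
```

```bash

python3 -m crank '[[1.3,0,0,0.6,0,0.7,0.6],[0,0,0,0,0,0.7,0.6],[0,0,0,0,3,0,0.6],[0,0,0,0,3,0,0.6],[0,0,0,0,3,0,0.6],[0,0,0,0,1,0,0.6],[0,0,0,0,0,0,0.6],[0,0,0,0,0,0,0.6],[0,0,0,0,0,0,0.6],[0,0,0,0,0,0,0.6]]' 40
python3 - <<'E'
from h import *
from rig import r,cams
s=r.sense()
togo(s,[514.2,169.8,28],1.862)
im=cams.grab_frame('wrist');cv2.imwrite('pics/w16.png',im)
C=cams.camera_info('wrist');V=wview(C,s)
print(proj(C,place([579.06,5.54,.291],[[-15,176,80]],2),V).round(1))
E
```

```text
clock: 17.72
eef_pos: [514.3, 163.5, 64.9]
tcp_rot: [-1.573, 0.005, 1.85]
contact_force: [0.1, 0.7, -0.4]
opening: 0.8
t17.72 shift cm [ 0.63  3.69 -0.15] turn deg [ 0.1 -0.7 -0.3] rot [-1.573  0.005  1.85 ] pos [514.3 163.5  64.9] F [ 0.1  0.7 -0.4] op 0.80
[[261.8 239.3]]
```

View pics/w16.png

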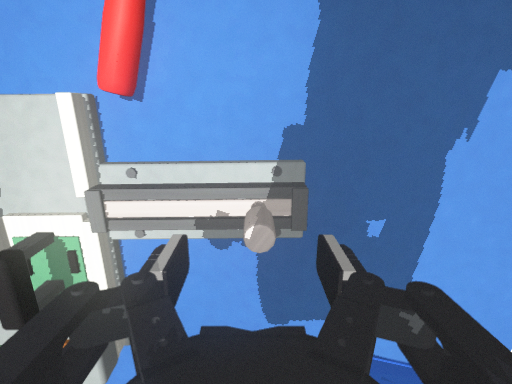

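```bash

python3 -m crank '[[0,-0.5,0,0.5,0,-0.1,0.6],[0,0,0,0,2,0,0.6],[0,0,0,0,1.6,0,0.6],[0,0,0,0,0,0,0.6],[0,0,0,0,0,0,-0.4],[0,0,0,0,0,0,-1],[0,0,0,0,0,0,-1],[0,0,0,0,0,0,-1],[0,0,0,0,0,0,-1],[0,0,0,0,0,0,-1]]' 40
python3 - <<'E'
from h import *
from rig import r,cams
s=r.sense()
togo(s,[514.2,169.8,28],1.862)
im=cams.grab_frame('wrist');cv2.imwrite('pics/w17.png',im)
E
```

```text
clock: 18.6
eef_pos: [520.0, 172.3, 36.9]
tcp_rot: [-1.588, 0.005, 1.862]
contact_force: [2.2, 0.6, -9.9]
opening: 0.216
t18.60 shift cm [-0.07  0.88  0.65] turn deg [ 1.  -0.  -0.3] rot [-1.588  0.005  1.862] pos [520.  172.3  36.9] F [ 2.2  0.6 -9.9] op 0.22
```

View pics/w17.png

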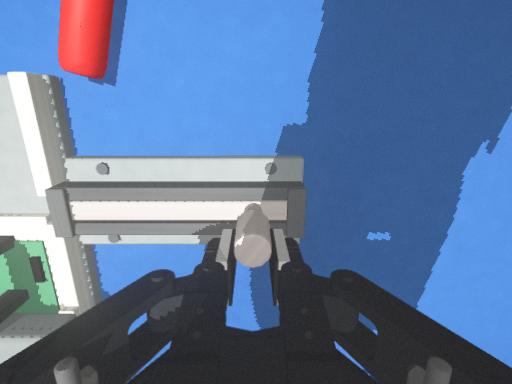

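```bash

python3 -m crank '[[0,0,0,-0.6,0,0,-1],[0,0,0,-0.6,0,0,-1],[0,0,0,-0.6,0,0,-1],[0,0,0,-0.6,0,0,-1],[0,0,0,-0.4,0,0,-1],[0,0,0,-0.4,0,0,-1],[0,0,0,0,0,0,-1],[0,0,0,0,0,0,-1],[0,0,0,0,0,0,-1],[0,0,0,0,0,0,-1]]' 40
python3 - <<'E'
from h import *
from rig import r,cams
s=r.sense()
togo(s,[514.2+106*.287,169.8-106*.958,37],1.862)
im=cams.grab_frame('wrist');cv2.imwrite('pics/w18.png',im)
E
```

```text
clock: 19.48
eef_pos: [529.5, 140.9, 36.8]
tcp_rot: [-1.588, -0.001, 1.858]
contact_force: [-0.3, 4.8, -5.1]
opening: 0.211
t19.48 shift cm [-7.4  -0.03  0.61] turn deg [ 1.  -0.2  0. ] rot [-1.588e+00 -1.000e-03  1.858e+00] pos [529.5 140.9  36.8] F [-0.3  4.8 -5.1] op 0.21
```

View pics/w18.png

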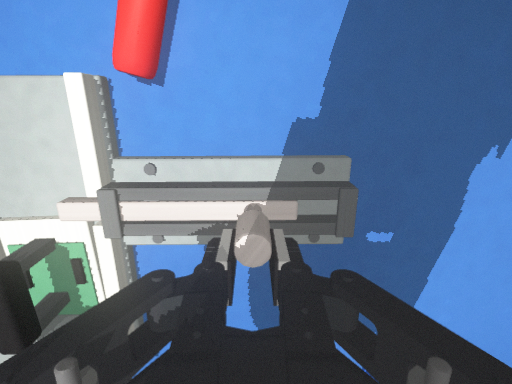

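The bolt nose at (60,210) has cleared the tray's rear edge at row 219, and the drag is only about 5 N. I'll go on.

```bash

python3 -m crank '[[0,0,0,-0.8,0,0,-1],[0,0,0,-0.8,0,0,-1],[0,0,0,-0.8,0,0,-1],[0,0,0,-0.8,0,0,-1],[0,0,0,-0.8,0,0,-1],[0,0,0,-0.8,0,0,-1],[0,0,0,-0.5,0,0,-1],[0,0,0,-0.4,0,0,-1],[0,0,0,-0.3,0,0,-1],[0,0,0,0,0,0,-1]]' 40
python3 - <<'E'
from h import *
from rig import r,cams
s=r.sense()
togo(s,[514.2+106*.287,169.8-106*.958,37],1.862)
im=cams.grab_frame('wrist');cv2.imwrite('pics/w19.png',im)
E
```

```text
clock: 20.37
eef_pos: [547.0, 83.4, 36.9]
tcp_rot: [-1.588, -0.002, 1.861]
contact_force: [0.5, 1.4, -5.6]
opening: 0.215
t20.37 shift cm [-1.39 -0.02  0.66] turn deg [ 1.  -0.1  0.1] rot [-1.588 -0.002  1.861] pos [547.   83.4  36.9] F [ 0.5  1.4 -5.6] op 0.22
```

View pics/w19.png

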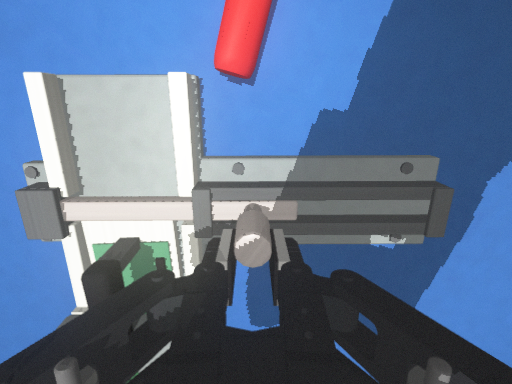

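Nearly home, with the bolt entering the keeper at (45,210). The last ~14 mm go gently to the stop.

```bash

python3 -m crank '[[0,0,0,-0.4,0,0,-1],[0,0,0,-0.4,0,0,-1],[0,0,0,-0.3,0,0,-1],[0,0,0,-0.3,0,0,-1],[0,0,0,-0.3,0,0,-1],[0,0,0,-0.3,0,0,-1],[0,0,0,-0.2,0,0,-1],[0,0,0,-0.2,0,0,-1],[0,0,0,0,0,0,-1],[0,0,0,0,0,0,-1]]' 40
python3 - <<'E'
from h import *
from rig import r,cams
s=r.sense()
togo(s,[514.2+106*.287,169.8-106*.958,37],1.862)
im=cams.grab_frame('wrist');cv2.imwrite('pics/w20.png',im)
E
```

```text
clock: 21.25
eef_pos: [550.4, 71.6, 36.9]
tcp_rot: [-1.586, -0.02, 1.856]
contact_force: [0.5, 3.1, -5.6]
opening: 0.214
t21.25 shift cm [-0.16 -0.03  0.65] turn deg [ 0.9 -0.4  1.2] rot [-1.586 -0.02   1.856] pos [550.4  71.6  36.9] F [ 0.5  3.1 -5.6] op 0.21
```

View pics/w20.png

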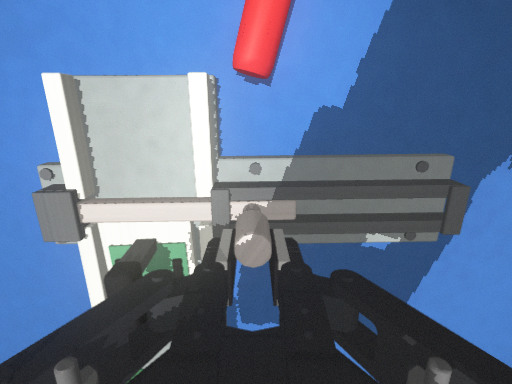

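The arm stalled and tilted slightly, which fits the end of the bolt's travel. I'll release, lift off and check.

```bash

python3 -m crank '[[0,0,1.2,0.05,0,0,-1],[0,0,0,0,0,0,-0.2],[0,0,0,0,0,0,0],[0,0,0,0,0,0,0],[0,0,0,0,0,0,0],[0,0,0,0,-2,0,0],[0,0,0,0,-3,0,0],[0,0,0,0,-3,0,0],[0,0,0,0,-3,0,0],[0,0,0,0,-2,0,0]]' 40
python3 -m crank '[[0,0,0,1,0,2,0],[0,0,0,0,0,2,0],[0,0,0,0,0,2,0],[0,0,0,0,0,2,0],[0,0,0,0,0,0,0],[0,0,0,0,0,0,0],[0,0,0,0,0,0,0],[0,0,0,0,0,0,0],[0,0,0,0,0,0,0],[0,0,0,0,0,0,0]]'
python3 - <<'E'
from h import *
from rig import r,cams
s=r.sense()
togo(s,[550,72,200],1.862)
C=cams.camera_info('wrist');V=wview(C,s)
im=cams.grab_frame('wrist');cv2.imwrite('pics/w21.png',im)
print(proj(C,place([579.06,5.54,.291],[[-15,72,80],[-15,82,80],[-5,32,20],[-5,-32,20],[-101,36,26],[-101,-36,26],[61,50,57],[61,-50,57]],2),V).round(1))
im=cams.grab_frame('scene');cv2.imwrite('pics/s21.png',cv2.resize(im[160:270,210:330],None,fx=5,fy=5,interpolation=cv2.INTER_CUBIC))
E
```

```text
clock: 22.13
eef_pos: [545.7, 67.5, 168.3]
tcp_rot: [-1.577, -0.0, 1.854]
contact_force: [1.1, -0.0, -0.0]
opening: 0.5
clock: 22.97
eef_pos: [470.8, 54.0, 176.5]
tcp_rot: [-1.595, 0.001, 1.852]
contact_force: [-0.1, 0.8, -0.3]
opening: 0.5
t22.97 shift cm [-0.47 -2.16 -8.16] turn deg [ 1.4 -0.6 -0.1] rot [-1.595e+00  1.000e-03  1.852e+00] pos [470.8  54.  176.5] F [-0.1  0.8 -0.3] op 0.50
[[247.3 252.3]
 [256.9 252.2]
 [216.5 235. ]
 [165.7 235.4]
 [215.4 160.9]
 [151.9 161.4]
 [230.3 298.3]
 [147.4 298.9]]
```

View pics/w21.png

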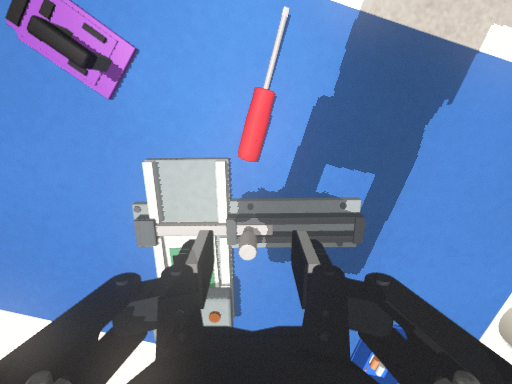

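View pics/s21.png

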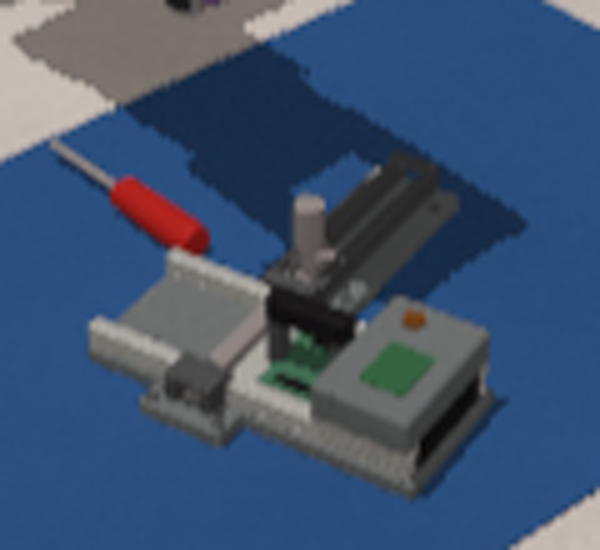

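```bash
python3 -c "
from rig import r,order
s=r.sense();print(s['contact_force'],s['qvel'])
print(order.sign_off())"
```

```text
[ 0.90943635  0.13638885 -0.85661101] [-0.00067506 -0.00256975  0.00622249 -0.0002567   0.00044256  0.00060576]
the job is handed in; nothing more can be done
None
```

The job is handed in at about 23 s. I gripped the carrier by its handle, set it between the guides and slid it under the hood until it stopped. I then drew the bolt across by its knob to its stop, released and backed off. No verdict was reported.

**Final checks:**
- **Bolt:** In the last picture it lies across behind the tray with its nose in the keeper. The knob is within 1 px of the fully home position, so travel is about 0.105 m.
- **Carrier:** It looks flat and centred, and the bolt passed behind it with only about 5 N of drag.
- **Arm:** It was clear of everything when I handed in, and I saw no bystander moved.

**What disagreed:**
- **Fingertips:** They really sat about 30 mm farther back than `r.nose_length` (11 mm) implies. My first two attempts on the handle failed: I stopped the first partway, and the second closed above the bar. I corrected this from the pictures.
- **Carrier depth:** My estimates ranged from 51 to 53.5 mm, against a nominal home of 55 mm. That is inside the 49–60 mm limits, but I could not confirm exact contact with the end stop.
- **Cameras:** The top and wrist cameras differed by about 6 mm on position, and I worked from the wrist camera.

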